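# Register a frame slat and hold the sprung length pointer at its mark

## Task

Push the loose embroidery-frame slat into the corner of the marking jig, its long edge flat along the fence and its end snug against the end stop. Then take the sprung pointer rod by its upright handle, pull it out until its needle stands over the gap of the forked length mark, and finish still holding it there against the spring, so that a colleague can mark the slat. Keep the slat home against both stops and leave the other things on the table where they are.

Things in the scene. Friction and masses are not known exactly. Their poses are not given: they have to be found in the camera images.
- jig: Fixed marking jig: a grey painted board 220 (x) x 480 (y) x 12 mm. Origin on its underside at table height; z up, x across the board to its far side, y along the board to the left. It spans x -110..+110, y -200..+280 mm; top at z 12. It carries the fence, the end stop and the pointer's tube.
- corner (a point): Inner corner of the jig's two aluminium stops, at board-top height (jig x +20, y +130, z 12 mm). The fence runs from here along the jig's -y (near face at jig x +20, 12 thick, to y -160); the end stop runs from here along -x (right-hand face at jig y +130, 20 thick, to x -75). Both stand 14 mm above the board.
- tube_mouth (a point): Mouth of the fixed steel tube (diameter 18 mm) that the pointer rod slides out of, on its axis: jig x +65, y +115, z 45 mm. The tube runs from here 165 mm along the jig's +y on two black brackets, behind fence and end stop; its collar reaches 56 mm above the table.
- slat: Loose pale wooden slat, 34 (x) x 240 (y) x 18 (z) mm, 80 to 150 g, lying flat on the jig board, askew and clear of the stops, on the near side of the fence. Its own y runs along its length, roughly as the jig's y. Origin at the centre of its underside. Home in the corner, its middle is at jig x +3, y +10 mm.
- slat_center (a point): Centre of the slat (half-way up, 9 mm above its underside).
- pointer (a joint): How far the pointer rod is pulled out of its tube, m: 0 fully in, where the spring keeps it at the start; it grows as the rod moves along the jig's -y, up to 0.14. The spring pulls back with 2.7 N at 0 plus 0.45 N per cm, with slight friction; let go, the rod slides back in. The mark lies at 0.05 to 0.12.
- handle (a point): Grip point of the pointer's upright dark wooden handle, a block 24 (jig x) x 14 (jig y) mm with sides free from 57 to 104 mm (its top) above the table; this point is on its centre line, 83 mm up. It moves with the rod; at joint 0 it lies at jig x +65, y +90 mm.
- needle (a point): Point of the pointer's needle right above the fence. The needle is a brass pin 4 mm thick that runs from the foot of the handle along the jig's -x, over the fence and the slat's edge, its axis 38.5 mm above the table; its free tip is 22 mm on from this point. It has the same jig y as the handle.
- length_mark: Length mark: a brass fork clamped fast behind the fence, 24 mm wide along the jig's y. Its two prongs (7 mm wide each) lie over the fence and point along the jig's -x, with a 10 mm gap between them; top 34 mm above the table. Axes as the jig's; origin on the board top, on the gap's centre line.
- mark_gap (a point): Middle of the gap between the fork's prongs, at prong-top height. The needle passes 2.5 mm over the prongs, and is at the mark when it has the same jig y as this point.
- bobbin_mid (a point): Bystander, to be left alone: small thread bobbin, diameter 24, 24 high, standing on the near left corner of the jig board; its middle.
- spool_a_mid (a point): Bystander, to be left alone: thread spool, diameter 38, 50 high, standing behind the jig; its middle.
- spool_b_mid (a point): Bystander, to be left alone: thread spool, diameter 32, 40 high, standing near right; its middle.
- cone_mid (a point): Bystander, to be left alone: big thread cone, diameter 68 at the foot, 165 high, standing to the left of the jig; its middle.
- cup_mid (a point): Bystander, to be left alone: white cup, 72 mm wide, 70 high, behind the jig to the right; its middle.
- awl_mid (a point): Bystander, to be left alone: awl 150 mm long lying far right; its middle.
- offcut_mid (a point): Bystander, to be left alone: wooden offcut 30 x 80 x 18 mm lying to the right of the jig; its middle.

How it is judged:
By the outcome, as a careful person would: the job done as asked, in the order asked, and still so for the second after the job is handed in, while the arm keeps its last pose, push and grip.
It also fails if it takes over 58 s, if anything falls off the work surface, if the arm or the gripper's body presses on something with over 40 N, if the wrist force passes 120 N, or if a joint passes its speed limit or range.

## Robot

A 7-joint arm with a two-finger parallel gripper is mounted at the origin on the work surface. World frame = base frame: x ahead of the robot, y to its left, z up, the work surface at z = 0. Lengths are in m, angles in rad, forces in N, time in s.
With the tool pointing down it reaches from about 0.425 to 1.025 m from the base axis. Payload 9.4 kg.
Tool frame: the origin (TCP) lies at the very end of the fingers, on their centre line; the grasp point (between the pads) lies 19 mm behind it; x points along the fingers, z is the direction in which the jaws open and shut, and the axes are right-handed (so a half turn about x gives the same grasp; the last joint's range is limited). The gripper opens to 85 mm and grips with 20 to 120 N. Pads are 22 mm wide; open, the fingers measure 114 mm over their backs; the gripper's body (76 mm by 85 mm) begins 54 mm behind the grasp point. The pads swing forward as they close: fully open they stand 13 mm farther back than shut.
Start: joints at [-1.211, 0.599, -0.003, 1.599, 0.002, 0.943, -0.08], TCP at [0.307, 0.657, 0.231] pointing down, gripper open.
Joint ranges: [-2.57, 2.57], [-0.35, 1.97], [-1.29, 1.29], [0.11, 2.56], [-1.05, 4.19], [0.11, 1.86], [-2.63, 2.63]. Speed limits (rad/s): [2.22, 2.22, 3.01, 3.01, 3.14, 3.14, 3.14].

## Interface

Orientations are given as a unit quaternion [x, y, z, w].
In Python, from rig import ctrl gives the robot as it stands. Calls block until the motion is done:
- ctrl.move_to(position, orientation): joint-space move of the TCP to a pose.
- ctrl.move_linear(position, rotation=None, vel=0.15): straight line of the TCP; rotation=None keeps the orientation; vel is the mean speed in m/s.
- ctrl.movej(angles): joint-space move.
- ctrl.open_gripper() and ctrl.close(grip_force=None): open the fingers fully, or close them until they stop; grip_force is the grip in N (None keeps the last).
- ctrl.dwell(seconds).
- ctrl.ik(position, orientation): joint angles nearest the present ones, or None.
- ctrl.observe(): the state.
- ctrl.get_image(name): name is "scene" or "top"; returns the picture (384x512x3 uint8, red, green, blue); there is no depth.
- ctrl.camera_info(name): a dict with "intrinsics" (3x3 intrinsics, pixels), "k1" (the pictures are not rectified: a ray, as slopes to the right and down, at radius r is drawn at 1 + k1 r^2 times it, then the intrinsics apply), "R" (3x3) and "t" (3): a world point X has camera coordinates R X + t. Camera axes: x right, y down, z forward; pixel columns grow to the right and rows downward; lengths in m; the calibration is good to about 2 mm. A picture is of the moment at which its call begins. camera_info takes no time and is no camera call.
A pose or a line that the arm cannot do raises ctrl.MotionError and nothing moves.
- ctrl.hand_in(): hands the job in, once; it reports no verdict.
The state is a dict: "time": time; "joint_positions": joint angles; "joint_velocities": joint speeds; "joint_efforts": joint torques, N m; "tcp_pos": TCP position; "eef_rot": TCP orientation; "wrist_force": force on the tool from outside, world axes, zero at the start; "wrist_torque": the same for the moment, N m; "finger_gap": finger opening in m.
Only numpy, scipy, OpenCV 4.12 (cv2) and the standard library are available. Lean on these libraries where they do the work, as an engineer would, in place of code of your own. Each camera call takes 0.05 s, during which the arm holds its last target.

## Working session

There is one attempt and no reset: what is moved stays moved. The work goes in short steps, each a Python script; the robot and the scene stay as the last script left them, time stands still between calls to the robot, and variables do not carry over. Pictures are saved under pics/ and viewed, and the job is handed in when it is done.

```bash
mkdir -p pics; ls
python3 - <<'E'
from rig import ctrl
import cv2
for n in("scene","top"):
    im=ctrl.get_image(n); cv2.imwrite(f"pics/{n}0.png",im[:,:,::-1])
    c=ctrl.camera_info(n); print(n,c)
o=ctrl.observe(); print(o)
E
```

```text
pics
scene {'intrinsics': array([[388.95765127,   0.        , 259.29652469],
       [  0.        , 388.95765127, 188.05314259],
       [  0.        ,   0.        ,   1.        ]]), 'k1': -0.06322779916941715, 'R': array([[-0.80787678,  0.58934921, -0.00161944],
       [ 0.47277483,  0.64643172, -0.59884054],
       [-0.35187934, -0.48455499, -0.80086665]]), 't': array([ 0.42218377, -0.19916728,  1.50890548])}
top {'intrinsics': array([[435.54032341,   0.        , 261.81731205],
       [  0.        , 435.54032341, 200.11412863],
       [  0.        ,   0.        ,   1.        ]]), 'k1': -0.027508946428482024, 'R': array([[ 0.02276033, -0.99968689, -0.01039637],
       [-0.98871746, -0.02096814, -0.14831761],
       [ 0.14805318,  0.01365483, -0.98888513]]), 't': array([0.00737287, 0.57054779, 1.18468481])}
{'time': 0.1, 'joint_positions': array([-1.210696  ,  0.6000594 , -0.00253497,  1.60005507,  0.00179274,
        0.94289618, -0.0797924 ]), 'joint_velocities': array([-0.00080548, -0.0024694 , -0.00150796, -0.00320286,  0.00032033,
       -0.00044544,  0.0005691 ]), 'joint_efforts': array([ 4.69705221e-03, -7.77997327e+01,  1.56982742e+00, -2.58623135e+01,
        1.26771160e-02,  5.51333564e-03,  6.69925043e-06]), 'tcp_pos': array([0.30654122, 0.65653905, 0.23049126]), 'eef_rot': array([-0.38011159,  0.59684176,  0.37949823,  0.59605049]), 'wrist_force': array([ 0.79102007,  0.55050208, -1.1077454 ]), 'wrist_torque': array([-0.0368523 ,  0.02219654, -0.02044622]), 'finger_gap': 0.0854847333604008}
```

View pics/scene0.png

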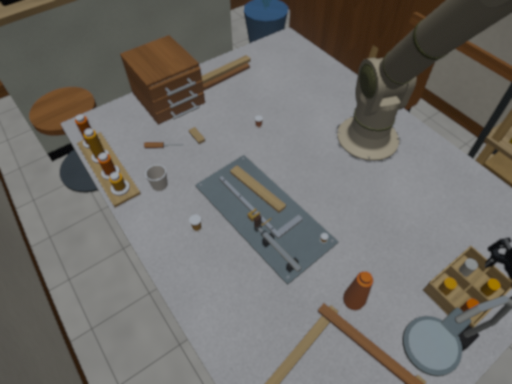

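View pics/top0.png

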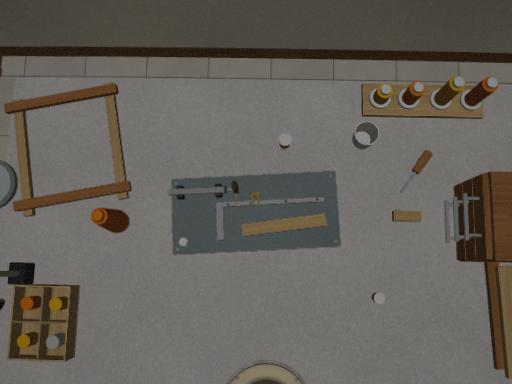

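Run:
```python
import cv2
a=cv2.imread("pics/top0.png"); c=a[160:265,160:350]; cv2.imwrite("pics/top0z.png",cv2.resize(c,None,fx=4.2,fy=4.2,interpolation=cv2.INTER_CUBIC))
a=cv2.imread("pics/scene0.png"); c=a[150:280,190:340]; cv2.imwrite("pics/scene0z.png",cv2.resize(c,None,fx=4.6,fy=4.6,interpolation=cv2.INTER_CUBIC))
```

```text
(no output)
```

View pics/top0z.png

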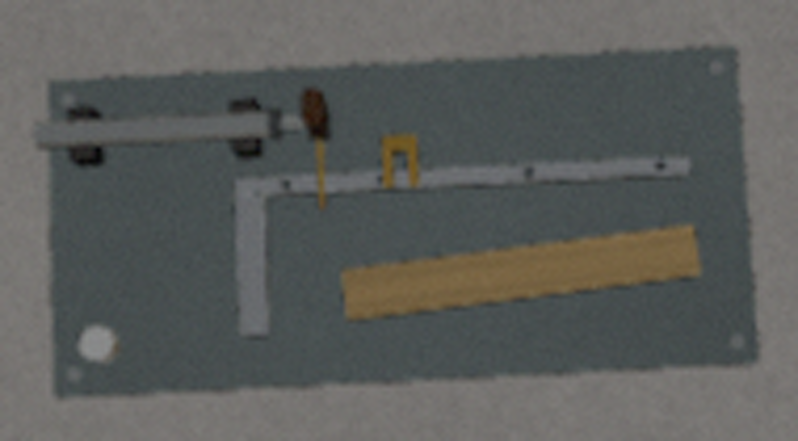

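View pics/scene0z.png

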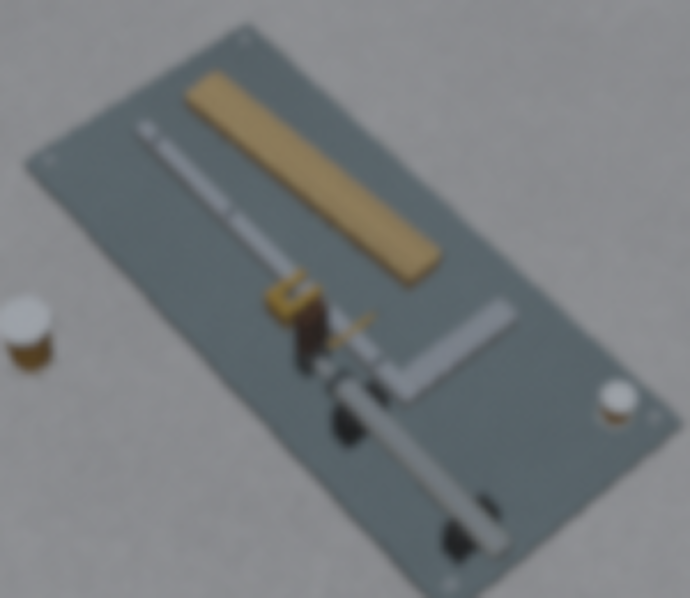

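```bash
cat > h.py <<'E'
import numpy as np, cv2
from scipy.optimize import least_squares
from rig import ctrl
CI={n:ctrl.camera_info(n) for n in("scene","top")}
def proj(n,X):
    c=CI[n]; X=np.atleast_2d(X); p=X@c["R"].T+c["t"]; s=p[:,:2]/p[:,2:]
    s=s*(1+c["k1"]*(s**2).sum(1,keepdims=True)); K=c["intrinsics"]
    return s*[K[0,0],K[1,1]]+K[:2,2]
def back(n,uv,z):
    return np.array([least_squares(lambda q:(proj(n,[q[0],q[1],z])-u).ravel(),[.6,0]).x for u in np.atleast_2d(uv)])
def tz(p,f=4.2,o=(160,160)): return (np.array(p,float)+.5)/f-.5+o
def sz(p): return tz(p,4.6,(190,150))
def w(J,P): # jig pts (m)->world
    P=np.atleast_2d(P); c,s=np.cos(J[2]),np.sin(J[2])
    return np.c_[J[0]+c*P[:,0]-s*P[:,1],J[1]+s*P[:,0]+c*P[:,1],P[:,2]]
def inv(J,W):
    W=np.atleast_2d(W)[:,:2]-J[:2]; c,s=np.cos(J[2]),np.sin(J[2])
    return np.c_[c*W[:,0]+s*W[:,1],-s*W[:,0]+c*W[:,1]]
E
python3 - <<'E'
from h import *
mm=1e-3
B=np.array([[110,280,12],[110,-200,12],[-110,-200,12],[-110,280,12],[20,130,26],[32,-160,26],[-75,130,26]])*mm
T=tz([[50,80],[737,47],[758,362],[57,397],[267,196],[690,158],[268,334]])
Bs=np.array([[110,-200,12],[-110,-200,12],[-110,280,12]])*mm
S=sz([[28,163],[248,25],[682,425]])
def fit(w1,w2):
    f=lambda J:np.r_[w1*(proj("top",w(J,B))-T).ravel(),w2*(proj("scene",w(J,Bs))-S).ravel()]
    r=least_squares(f,[.6,.1,0]); return r.x,f(r.x)
for a in((1,1),(1,0),(0,1)):
    J,r=fit(*a); print(J,np.round(r,2))
J,_=fit(1,1); Jt,_=fit(1,0); np.save("J.npy",J)
sl=back("top",tz([[342,270],[693,226],[700,274],[346,319]]),.030)
print("slat jig",inv(J,sl)*1e3, "jt",inv(Jt,sl)*1e3)
print("needle",inv(J,back("top",tz([[320,142],[322,206]]),.0385))*1e3)
print("fork",inv(J,back("top",tz([[401,140],[402,186],[386,186],[416,186]]),.034))*1e3)
print("handle top",inv(J,back("top",tz([[313,96]]),.104))*1e3)
E
```

```text
[0.54271279 0.00110136 0.06734412] [-0.81 -0.37 -0.09 -0.06  0.27  0.65 -1.41 -0.07 -0.76 -0.48 -0.21 -0.22
  0.06 -0.02 -1.72 -1.29 -0.35 -1.59  0.28 -1.29]
[ 5.42628985e-01 -1.00322045e-04  6.96373735e-02] [-0.49 -0.12  0.22 -0.18  0.77  0.53 -0.9   0.19 -0.35 -0.34  0.18 -0.3
  0.55  0.13 -0.   -0.   -0.   -0.    0.   -0.  ]
[0.54436407 0.00627072 0.06358647] [-0.   -0.   -0.   -0.   -0.    0.   -0.   -0.   -0.   -0.   -0.   -0.
 -0.   -0.   -1.27 -0.3   0.31 -0.59  0.88  0.42]
slat jig [[ -34.57232469   78.62444915]
 [ -15.65478335 -158.97688727]
 [ -48.25682956 -161.54382455]
 [ -67.61393912   77.18578631]] jt [[ -34.22470738   79.89646118]
 [ -15.85209643 -157.74763323]
 [ -48.45994356 -160.23979892]
 [ -67.26953415   78.533575  ]]
needle [[51.90747878 89.76040525]
 [ 8.30247857 89.97349511]]
fork [[51.49591621 35.13876889]
 [20.02293344 35.79484056]
 [20.52004818 46.58509174]
 [19.58800449 26.35519297]]
handle top [[70.94320514 89.0242882 ]]
```

```bash
cat >> h.py <<'E'
from scipy.spatial.transform import Rotation as R
Jt=np.array([0.5427,0.0005,0.0685])
def quat(sign,J=Jt):
    z=sign*np.array([-np.sin(J[2]),np.cos(J[2]),0]); x=np.array([0,0,-1.]); y=np.cross(z,x)
    return R.from_matrix(np.c_[x,y,z]).as_quat()
def jp(x,y,z,J=Jt): return w(J,[[x*1e-3,y*1e-3,z*1e-3]])[0]
def st(tag=""):
    o=ctrl.observe(); p=o["tcp_pos"]; c,s=np.cos(Jt[2]),np.sin(Jt[2]); f=o["wrist_force"]
    print(tag,"t%.2f"%o["time"],"jig",np.round(inv(Jt,[p])[0]*1e3,1),"z%.1f"%(p[2]*1e3),"Fjig",np.round([c*f[0]+s*f[1],-s*f[0]+c*f[1],f[2]],1),"gap%.1f"%(o["finger_gap"]*1e3)); return o
def force():
    f=ctrl.observe()["wrist_force"]; c,s=np.cos(Jt[2]),np.sin(Jt[2]); return np.array([c*f[0]+s*f[1],-s*f[0]+c*f[1],f[2]])
E
python3 - <<'E'
from h import *
o=ctrl.observe(); print(R.from_quat(o["eef_rot"]).as_matrix().round(2))
for s in(1,-1):
    q=quat(s)
    for P in((-75,-41,80),(0,-190,80),(0,-190,20),(65,90,64),(65,36,64)): print(s,P,jp(*P).round(3),np.round(ctrl.ik(jp(*P),q),2) if ctrl.ik(jp(*P),q) is not None else None)
E
```

```text
[[-0.   -0.91  0.42]
 [-0.    0.42  0.91]
 [-1.   -0.   -0.  ]]
1 (-75, -41, 80) [ 0.471 -0.046  0.08 ] [ 0.08  0.56 -0.14  2.29  0.25  0.3   1.36]
1 (0, -190, 80) [ 0.556 -0.189  0.08 ] [ 0.36  0.65 -0.19  2.03  0.24  0.49  1.63]
1 (0, -190, 20) [ 0.556 -0.189  0.02 ] [ 0.37  0.74 -0.21  2.05  0.39  0.39  1.49]
1 (65, 90, 64) [0.601 0.095 0.064] [-0.17  0.68 -0.13  1.99  0.17  0.48  1.22]
1 (65, 36, 64) [0.605 0.041 0.064] [-0.08  0.68 -0.13  1.99  0.18  0.48  1.31]
-1 (-75, -41, 80) [ 0.471 -0.046  0.08 ] [-0.28  0.6   0.37  2.31 -0.66  0.33 -0.84]
-1 (0, -190, 80) [ 0.556 -0.189  0.08 ] [-0.07  0.69  0.47  2.06 -0.61  0.53 -0.66]
-1 (0, -190, 20) [ 0.556 -0.189  0.02 ] [ 0.02  0.77  0.32  2.07 -0.61  0.39 -0.67]
-1 (65, 90, 64) [0.601 0.095 0.064] [-0.57  0.75  0.5   2.02 -0.68  0.55 -1.09]
-1 (65, 36, 64) [0.605 0.041 0.064] [-0.49  0.75  0.52  2.02 -0.7   0.55 -0.98]
```

Run:
```python
from h import *
ctrl.close(20); st("closed")
q=quat(1)
ctrl.move_linear(jp(-86,-41,235),q,vel=0.35); st("over")
ctrl.move_linear(jp(-86,-41,18),vel=0.2); o=st("down"); 
f0=force(); 
ctrl.move_linear(jp(-60,-41,18),vel=0.1); st("x-60")
cv2.imwrite("pics/t1.png",cv2.resize(ctrl.get_image("top")[160:265,160:350,::-1],None,fx=4.2,fy=4.2,interpolation=cv2.INTER_CUBIC))
```

```text
closed t0.87 jig [-190.5  671. ] z231.3 Fjig [-0.7  0.1  0.2] gap-0.3
over t3.08 jig [-86.2 -40.2] z235.0 Fjig [ 0.2 -0.3 -0.3] gap-0.0
down t4.31 jig [-85.7 -40.9] z18.6 Fjig [ 0.7 -0.7  0.6] gap0.0
x-60 t4.72 jig [-59.8 -41. ] z18.6 Fjig [-0.1  0.   0.2] gap-0.4
```

View pics/t1.png

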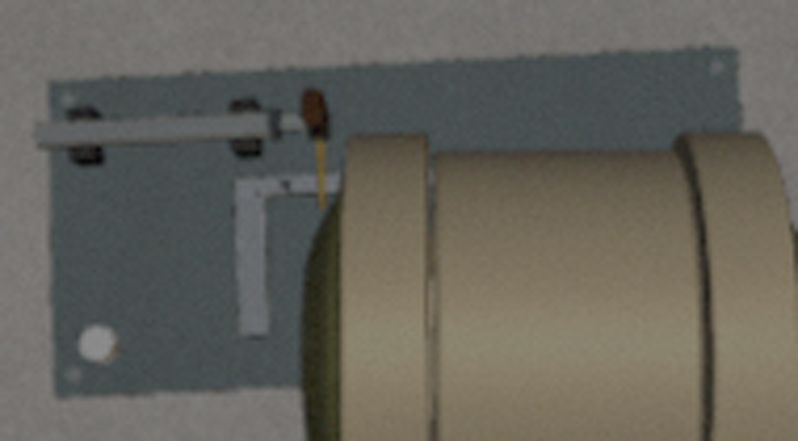

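The arm hides the slat from the top camera, so I continue under force guard.

```bash
cat >> h.py <<'E'
def push(axis,start,end,fixed,z,step,thr,vel=0.06,verbose=True):
    """move along jig axis (0 x,1 y) in steps until |reaction| > thr"""
    n=int(np.ceil(abs(end-start)/step)); f0=force(); L=[]
    for v in np.linspace(start,end,n+1)[1:]:
        P=[0,0]; P[axis]=v; P[1-axis]=fixed
        ctrl.move_linear(jp(P[0],P[1],z),vel=vel)
        f=force()-f0; L.append((round(v,1),round(f[axis],1),round(f[1-axis],1)))
        if abs(f[axis])>thr: break
    print(L); st("end"); return v
E
python3 - <<'E'
from h import *
ctrl.move_linear(jp(-34,-41,18),vel=0.06); st()
push(0,-34,-18,-41,18,2,6)
cv2.imwrite("pics/s1.png",cv2.resize(ctrl.get_image("scene")[150:280,190:340,::-1],None,fx=4.6,fy=4.6,interpolation=cv2.INTER_CUBIC))
E
```

```text
t5.35 jig [-34. -41.] z17.9 Fjig [-0.8 -0.2 -0. ] gap0.0
[(np.float64(-32.0), np.float64(0.5), np.float64(0.3)), (np.float64(-30.0), np.float64(1.0), np.float64(-0.3)), (np.float64(-28.0), np.float64(1.0), np.float64(0.0)), (np.float64(-26.0), np.float64(0.2), np.float64(0.4)), (np.float64(-24.0), np.float64(-3.8), np.float64(-0.1)), (np.float64(-22.0), np.float64(-8.0), np.float64(0.1))]
end t6.85 jig [-25.4 -41.1] z17.8 Fjig [-8.7 -0.1  6.3] gap0.0
```

View pics/s1.png

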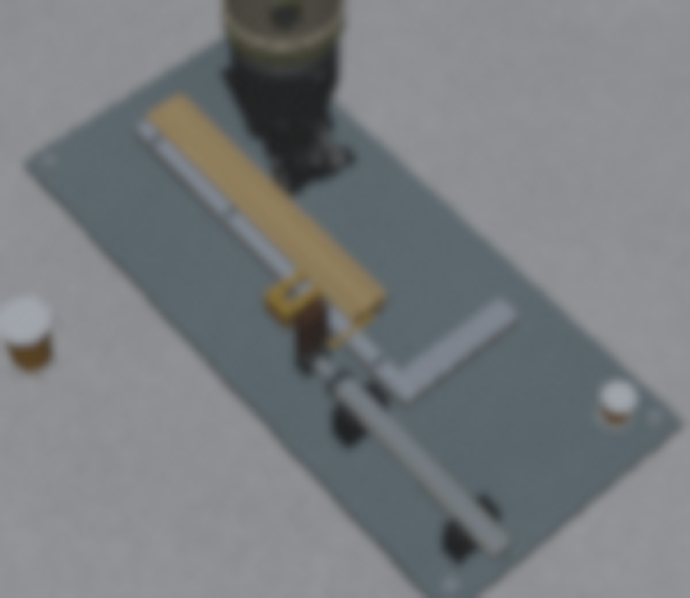

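Run:
```python
from h import *
ctrl.move_linear(jp(-36,-45,18),vel=0.1)
ctrl.move_linear(jp(-36,-60,50),vel=0.2)
ctrl.move_linear(jp(0,-197,50),vel=0.25)
ctrl.move_linear(jp(0,-197,19),vel=0.12); st("down")
ctrl.move_linear(jp(0,-140,19),vel=0.08); st()
push(1,-140,-112,0,19,2,7)
cv2.imwrite("pics/s2.png",cv2.resize(ctrl.get_image("scene")[150:280,190:340,::-1],None,fx=4.6,fy=4.6,interpolation=cv2.INTER_CUBIC))
```

```text
down t8.64 jig [  -0.3 -195.5] z18.6 Fjig [ 0.3 -0.3  0.2] gap0.1
 t9.50 jig [   0. -140.] z18.9 Fjig [-0.4 -0.4 -0.9] gap-0.2
[(np.float64(-138.0), np.float64(0.6), np.float64(0.1)), (np.float64(-136.0), np.float64(-0.1), np.float64(-0.2)), (np.float64(-134.0), np.float64(0.5), np.float64(-0.1)), (np.float64(-132.0), np.float64(-0.5), np.float64(-0.0)), (np.float64(-130.0), np.float64(0.6), np.float64(-0.0)), (np.float64(-128.0), np.float64(0.7), np.float64(0.3)), (np.float64(-126.0), np.float64(1.1), np.float64(0.5)), (np.float64(-124.0), np.float64(-0.3), np.float64(1.3)), (np.float64(-122.0), np.float64(1.1), np.float64(0.8)), (np.float64(-120.0), np.float64(-1.8), np.float64(0.4)), (np.float64(-118.0), np.float64(-8.0), np.float64(0.5))]
end t12.25 jig [  -0. -120.] z19.1 Fjig [ 0.  -8.4 -0.4] gap0.1
```

View pics/s2.png

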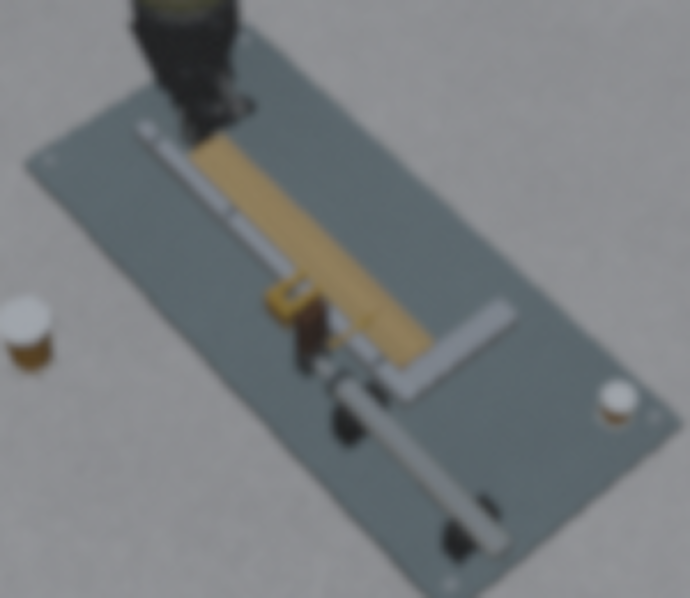

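Run:
```python
from h import *
ctrl.move_linear(jp(0,-128,19),vel=0.1)
ctrl.move_linear(jp(-15,-132,55),vel=0.2)
ctrl.move_linear(jp(-45,0,55),vel=0.25)
ctrl.move_linear(jp(-45,0,19),vel=0.12); st("down")
ctrl.move_linear(jp(-29,0,19),vel=0.08); st()
push(0,-29,-17,0,19,2,10)
ctrl.move_linear(jp(-45,0,19),vel=0.1)
ctrl.move_linear(jp(-45,-20,120),vel=0.25); st("up")
im=ctrl.get_image("top"); cv2.imwrite("pics/t3.png",cv2.resize(im[160:265,160:350,::-1],None,fx=4.2,fy=4.2,interpolation=cv2.INTER_CUBIC))
im=ctrl.get_image("scene"); cv2.imwrite("pics/s3.png",cv2.resize(im[165:240,215:305,::-1],None,fx=7,fy=7,interpolation=cv2.INTER_CUBIC))
```

```text
down t14.04 jig [-45.2  -1.1] z18.7 Fjig [-0.5  0.1  0.3] gap-0.2
 t14.39 jig [-28.3  -0.1] z19.5 Fjig [-0.7  0.   0.3] gap0.1
[(np.float64(-27.0), np.float64(0.2), np.float64(0.6)), (np.float64(-25.0), np.float64(-0.6), np.float64(0.4)), (np.float64(-23.0), np.float64(-5.7), np.float64(1.0)), (np.float64(-21.0), np.float64(-9.8), np.float64(0.5)), (np.float64(-19.0), np.float64(-14.9), np.float64(0.2))]
end t15.64 jig [-25.4  -0.1] z18.5 Fjig [-15.6   0.2   9.6] gap0.0
up t16.61 jig [-43.9 -20.1] z120.7 Fjig [-0.7  0.2 -0.6] gap0.1
```

View pics/s3.png

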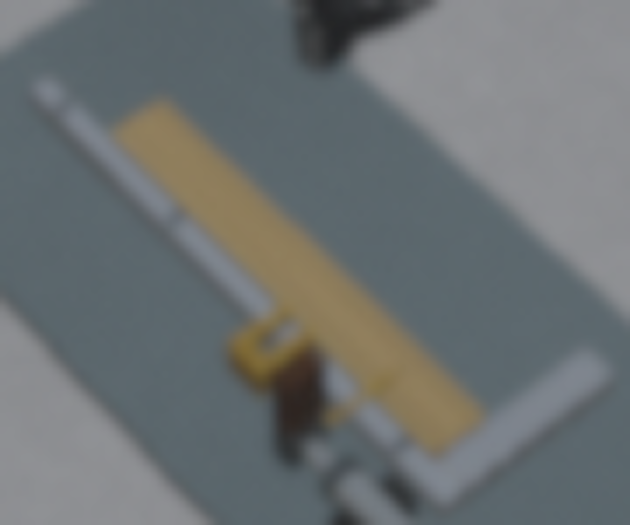

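View pics/t3.png

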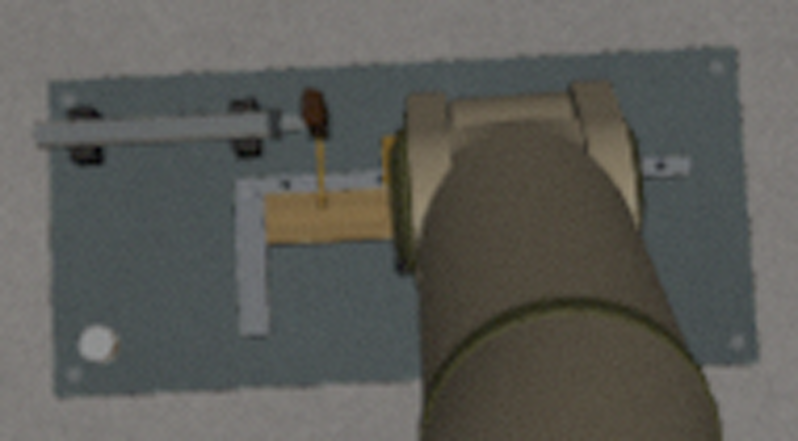

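Run:
```python
from h import *
ctrl.move_linear(jp(2,-137,60),vel=0.3)
ctrl.move_linear(jp(2,-137,19),vel=0.15)
ctrl.move_linear(jp(2,-124,19),vel=0.08); st()
push(1,-124,-112,2,19,2,7)
ctrl.move_linear(jp(2,-135,19),vel=0.1)
ctrl.move_linear(jp(2,-135,125),vel=0.3)
ctrl.open_gripper()
ctrl.move_linear(jp(65,92,125),vel=0.3); st("above")
cv2.imwrite("pics/s4.png",cv2.resize(ctrl.get_image("scene")[165:240,215:305,::-1],None,fx=7,fy=7,interpolation=cv2.INTER_CUBIC))
```

```text
t18.06 jig [   2.5 -122.9] z19.8 Fjig [-0.7  0.1 -0.4] gap-0.0
[(np.float64(-122.0), np.float64(-0.9), np.float64(0.1)), (np.float64(-120.0), np.float64(-2.0), np.float64(0.9)), (np.float64(-118.0), np.float64(-8.3), np.float64(0.4))]
end t18.81 jig [   2.  -120.1] z19.1 Fjig [-0.3 -8.2  0.7] gap-0.2
above t21.34 jig [64.4 90. ] z124.9 Fjig [-0.2 -1.7 -0.1] gap85.0
```

View pics/s4.png

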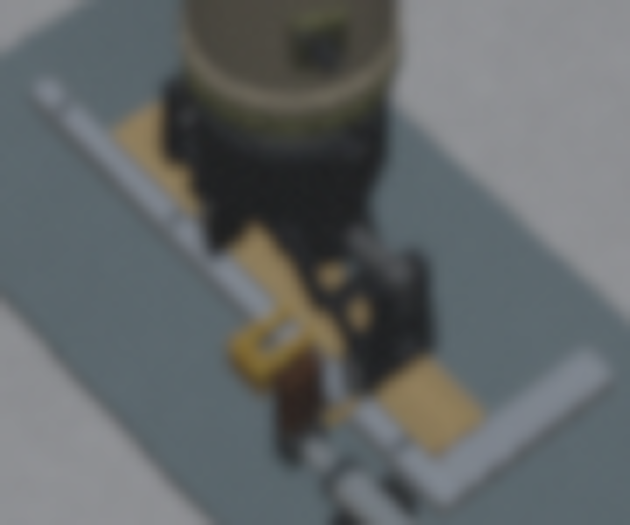

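Run:
```python
from h import *
ctrl.move_linear(jp(65,92,64),vel=0.15); st("down")
ctrl.close(40); st("grip"); ctrl.dwell(.2); st("grip")
cv2.imwrite("pics/s5.png",cv2.resize(ctrl.get_image("scene")[165:240,215:305,::-1],None,fx=7,fy=7,interpolation=cv2.INTER_CUBIC))
cv2.imwrite("pics/t5.png",cv2.resize(ctrl.get_image("top")[160:265,160:350,::-1],None,fx=4.2,fy=4.2,interpolation=cv2.INTER_CUBIC))
# joint estimate: needle line & gap line in both original images
a=cv2.imread("pics/scene0.png"); cv2.imwrite("pics/s0fork.png",cv2.resize(a[200:230,240:280],None,fx=20,fy=20,interpolation=cv2.INTER_CUBIC))
a=cv2.imread("pics/top0.png"); cv2.imwrite("pics/t0fork.png",cv2.resize(a[178:213,225:268],None,fx=16,fy=16,interpolation=cv2.INTER_CUBIC))
```

```text
down t21.95 jig [65.  91.1] z64.2 Fjig [-0.2  1.   0.3] gap85.1
grip t22.60 jig [65.1 92.7] z64.3 Fjig [-0.7  2.7  5.7] gap13.7
grip t22.80 jig [65.1 92.7] z64.3 Fjig [-1.4  2.9  6. ] gap13.6
```

View pics/s5.png

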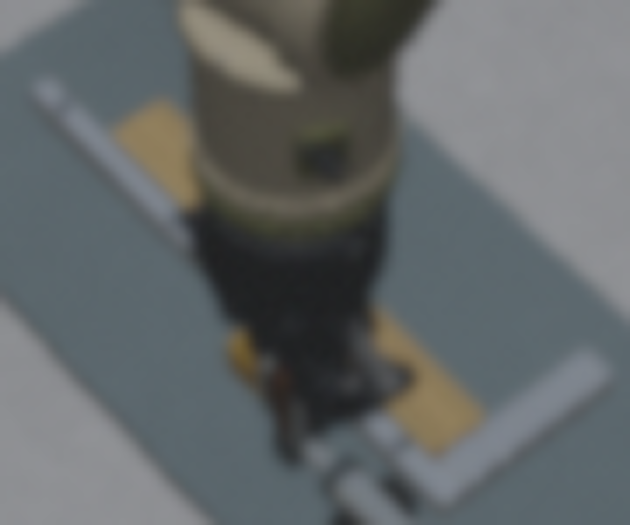

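View pics/t5.png

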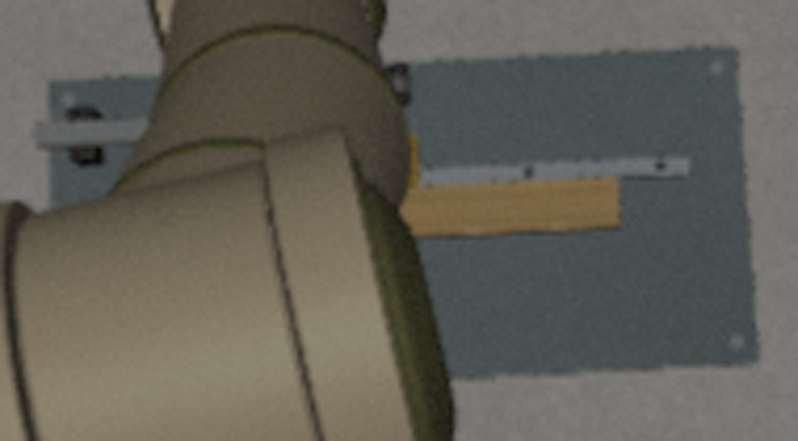

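View pics/s0fork.png

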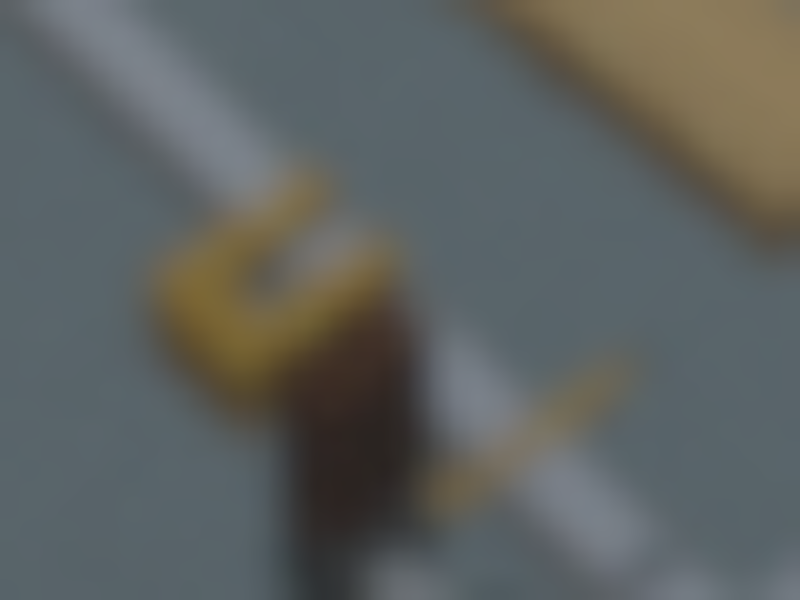

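View pics/t0fork.png

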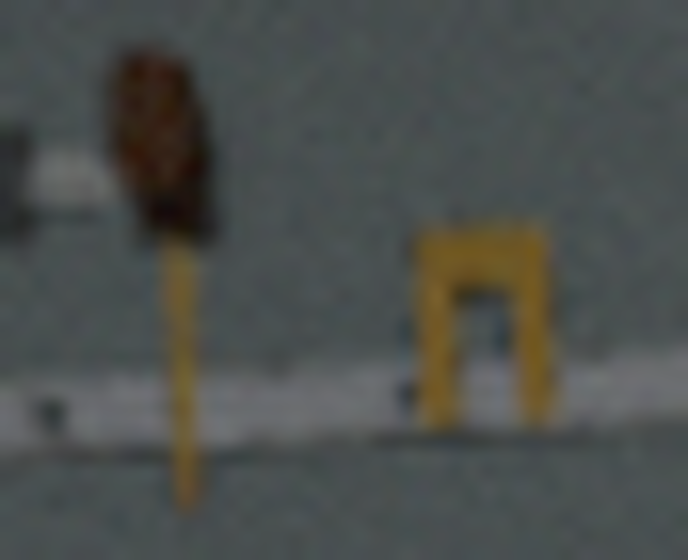

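Run:
```python
from h import *
J=Jt
def line(n,pts,z,x):
    p=inv(J,back(n,pts,z))*1e3; a=np.polyfit(p[:,0],p[:,1],1); return np.polyval(a,x),p.round(1).tolist()
t=lambda p:tz(p,16,(225,178)); s=lambda p:tz(p,20,(240,200))
print("top needle",line("top",t([[180,270],[187,500]]),.0385,26))
print("top gap",line("top",t([[481,250],[487,410]]),.034,26))
print("top slat right end", inv(J,back("top",tz([[619,178],[620,228]]),.030))*1e3)
print("sc needle",line("scene",s([[430,500],[625,360]]),.0385,26))
print("sc gap",line("scene",s([[258,288],[350,213]]),.034,26))
print("sc prongs",inv(J,back("scene",s([[310,180],[388,243]]),.034))*1e3)
# predicted overlays for joint candidates, jig shifted dy
for n,f in(("top",(16,225,178)),("scene",(20,240,200))):
    for dy in(0,2.7e-3):
        JJ=J+np.array([-np.sin(J[2])*dy,np.cos(J[2])*dy,0])
        P=w(JJ,np.array([[26,90,38.5],[4,90,38.5]])*1e-3); print(n,dy,((proj(n,P)-f[1:]+.5)*f[0]-.5).round(0).tolist())
```

```text
top needle (np.float64(90.64188005040931), [[49.3, 90.5], [8.1, 90.8]])
top gap (np.float64(37.28702228397988), [[51.1, 37.1], [22.3, 37.3]])
top slat right end [[  19.21494242 -110.53816296]
 [ -14.8190109  -109.13421936]]
sc needle (np.float64(90.7705205761237), [[48.2, 90.7], [7.5, 90.8]])
sc gap (np.float64(38.97237107132596), [[41.8, 40.2], [21.2, 38.6]])
sc prongs [[22.02883808 29.45082248]
 [20.18953682 47.04832465]]
top 0 [[188.0, 400.0], [192.0, 523.0]]
top 0.0027 [[172.0, 400.0], [177.0, 524.0]]
scene 0 [[534.0, 420.0], [638.0, 345.0]]
scene 0.0027 [[545.0, 431.0], [649.0, 356.0]]
```

Run:
```python
from h import *
for y in(91,92,93,94,95,96): ctrl.move_linear(jp(65,y,64),vel=0.03); ctrl.dwell(.15); st(y)
```

```text
91 t23.30 jig [65.1 91.6] z64.3 Fjig [-0.6  3.   5.1] gap13.8
92 t23.70 jig [65.2 92.8] z64.4 Fjig [-2.   2.4  5.5] gap13.5
93 t24.10 jig [65.1 92.9] z64.4 Fjig [-1.2 -0.1  6.5] gap13.8
94 t24.50 jig [65.1 93. ] z64.3 Fjig [-1.7 -2.2  5.6] gap13.5
95 t24.90 jig [65.1 93. ] z64.4 Fjig [-1.2 -4.5  6.2] gap13.6
96 t25.30 jig [65.1 93.1] z64.4 Fjig [-0.3 -7.6  6.5] gap13.1
```

Run:
```python
from h import *
ctrl.move_linear(jp(65,38.7,64),vel=0.06); ctrl.dwell(.3); st()
im=ctrl.get_image("scene"); cv2.imwrite("pics/s6.png",cv2.resize(im[185:240,225:285,::-1],None,fx=10,fy=10,interpolation=cv2.INTER_CUBIC))
cv2.imwrite("pics/t6.png",cv2.resize(ctrl.get_image("top")[160:265,160:350,::-1],None,fx=4.2,fy=4.2,interpolation=cv2.INTER_CUBIC))
```

```text
t26.71 jig [65.2 40. ] z64.4 Fjig [-1.6  4.5  4.7] gap13.4
```

View pics/s6.png

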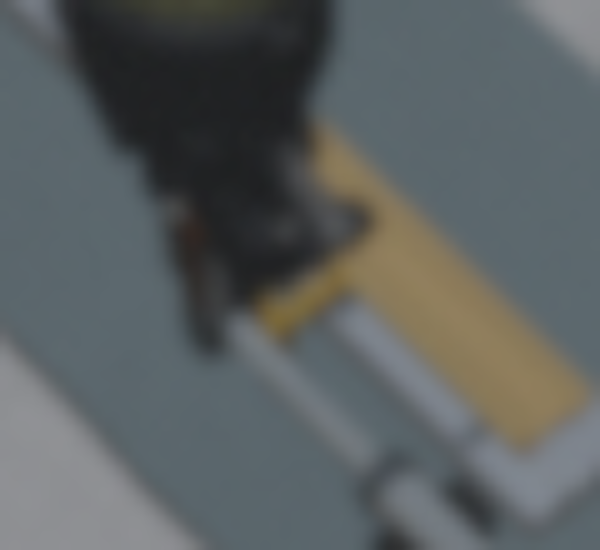

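View pics/t6.png

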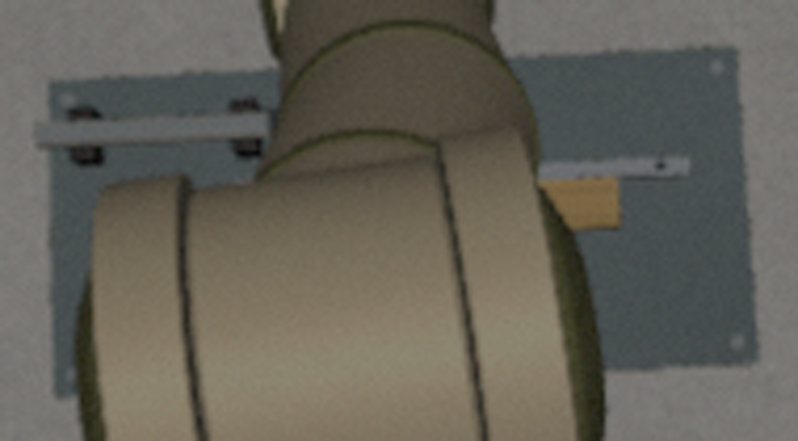

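Run:
```python
from h import *
a=cv2.imread("pics/top0.png").astype(float); d=a[:,:,2]-a[:,:,0]
np.set_printoptions(linewidth=220)
print("cols 230..262"); 
for r in range(190,212): print(r,d[r,230:264].astype(int))
J=Jt
res={"n":[],"L":[],"R":[]}
for r in range(197,204):
    row=d[r]
    def cen(lo,hi):
        x=np.arange(lo,hi+1); v=row[lo:hi+1]; b=np.median(np.r_[row[241:248]]); v=np.clip(v-b-3,0,None); return (x*v).sum()/v.sum()
    n=cen(233,239); L=cen(249,254); R_=cen(255,262)
    y=lambda c,z:inv(J,back("top",[[c,r]],z))[0,1]*1e3
    print(r,round(n,2),round(L,2),round(R_,2),"y",y(n,.0385).round(2),y(L,.034).round(2),y(R_,.034).round(2),"joint",(y(n,.0385)-(y(L,.034)+y(R_,.034))/2).round(2))
```

```text
cols 230..262
190 [ -1  -2  -1   5  14   9  16  12  -4 -10  -6  -7  -8 -10  -8 -10  -6  -8  -7  -9 -10  -9  -9  -5  -7  -9  -8  -9 -11  -9  -7  -8 -10  -9]
191 [ -7 -10 -11  -1  14  11  17   7  -4  -7  -6  -9  -8 -11  -5  -7  -9  -8  -9  -7  -8  -2  -1  -2   4   7   9   7   4  -3 -10  -8 -11  -9]
192 [ -7  -9  -6   0   6  18  23   5  -2 -11  -7  -8  -9  -8  -9  -6  -6  -8  -9  -9  -3  25  36  38  44  48  45  49  40   9  -7  -8  -8  -9]
193 [ -8  -6  -8  -6  -4  28  28   4  -3  -7  -8  -8  -6  -8  -6  -9  -9  -8  -7  -7   6  57  72  76  77  75  72  73  75  17 -10  -5  -7  -7]
194 [ -6  -8  -9 -10  -8  34  45   9  -6  -8  -8  -8  -8  -8  -7  -6  -8 -10  -8  -7   4  54  73  74  73  73  71  70  74  17  -6  -8 -10  -8]
195 [ -9  -9  -8  -8  -8  35  54  13  -8  -8  -8  -8  -8  -8 -10 -10  -9  -8  -8  -7   3  52  73  64  61  58  57  74  75  27  -5  -8  -8  -6]
196 [-10  -9  -9  -9  -8  37  58  13  -8  -9  -7 -10  -8  -6 -10  -6  -6  -9  -7  -8   6  56  75  44  16   7  20  60  80  24  -7  -9  -9  -9]
197 [ -6  -9  -9  -6  -8  29  52  10  -8  -7  -8 -11  -9 -10  -7 -10 -13 -10  -7  -7   2  56
[... 1596 characters left out ...]
  -9  -6  -7  -7  -7]
210 [ -6  -8 -12  -9  -9  -8  -1  -5 -10  -7  -6  -8  -7 -10  -9  -6  -7  -7  -7  -8 -10  -7 -10  -8  -9  -9  -8  -7  -6  -6  -9  -9  -9  -7]
211 [ -9 -11 -10  -8  -8  -8  -7  -8  -8  -6  -9  -7  -8  -6  -5  -9  -8  -9  -5  -7 -11  -8  -6  -9  -6  -7  -6  -9 -10  -7  -7  -8  -5  -9]
197 235.81 251.89 257.78 y 90.69 45.28 28.55 joint 53.77
198 235.92 251.92 257.85 y 90.47 45.33 28.49 joint 53.56
199 235.91 251.96 257.98 y 90.61 45.32 28.24 joint 53.83
200 236.04 251.97 258.0 y 90.34 45.42 28.32 joint 53.47
201 235.99 251.91 257.99 y 90.59 45.71 28.47 joint 53.5
202 235.98 251.98 258.1 y 90.73 45.64 28.3 joint 53.75
203 236.03 252.05 258.12 y 90.68 45.55 28.35 joint 53.73
```

Run:
```python
from h import *
J=Jt
for n in("top","scene"):
    a=cv2.imread(f"pics/{n}0.png").astype(np.float32); d=a[:,:,2]-a[:,:,0]
    for x in(22,24,26,28,30):
        ys=np.arange(15,105,.25)
        def prof(z):
            p=proj(n,w(J,np.c_[np.full_like(ys,x),ys,np.full_like(ys,z)]*1e-3)).astype(np.float32)
            return cv2.remap(d,p[:,0].copy(),p[:,1].copy(),cv2.INTER_CUBIC).ravel()
        def cen(v,lo,hi):
            m=(ys>lo)&(ys<hi); q=v[m]; q=np.clip(q-(q.min()+.35*(q.max()-q.min())),0,None); return (q*ys[m]).sum()/q.sum()
        pf=prof(34); pn=prof(38.5)
        L,R_,N=cen(pf,38.5,52),cen(pf,22,37),cen(pn,82,98)
        m=(ys>32)&(ys<45); g=ys[m][pf[m].argmin()]
        print(n,x,"L%.2f R%.2f gapmin%.2f N%.2f joint %.2f"%(L,R_,g,N,N-(L+R_)/2))
```

```text
top 22 L45.70 R28.42 gapmin35.50 N90.79 joint 53.73
top 24 L45.78 R28.41 gapmin35.25 N90.71 joint 53.62
top 26 L45.96 R28.46 gapmin35.00 N90.71 joint 53.50
top 28 L45.91 R28.47 gapmin35.00 N90.68 joint 53.49
top 30 L45.64 R28.45 gapmin35.00 N90.60 joint 53.55
scene 22 L48.13 R30.79 gapmin39.75 N92.25 joint 52.79
scene 24 L48.55 R31.24 gapmin39.75 N92.31 joint 52.41
scene 26 L48.77 R31.62 gapmin40.00 N92.26 joint 52.07
scene 28 L49.00 R31.83 gapmin40.00 N92.17 joint 51.75
scene 30 L48.94 R31.95 gapmin40.00 N92.29 joint 51.85
```

Run:
```python
from h import *
ctrl.move_linear(jp(65,38.1,64),vel=0.05); ctrl.dwell(.5); st()
im=ctrl.get_image("scene"); cv2.imwrite("pics/s7.png",cv2.resize(im[185:240,225:305,::-1],None,fx=10,fy=10,interpolation=cv2.INTER_CUBIC))
cv2.imwrite("pics/s7full.png",im[:,:,::-1])
# handle displacement check: patch match of rod/handle junction between initial and now
a=cv2.imread("pics/scene0.png")
cv2.imwrite("pics/s0z.png",cv2.resize(a[185:240,225:305],None,fx=10,fy=10,interpolation=cv2.INTER_CUBIC))
```

```text
t27.56 jig [65.2 39.5] z64.4 Fjig [-1.9  5.3  5.8] gap13.5
```

View pics/s7.png

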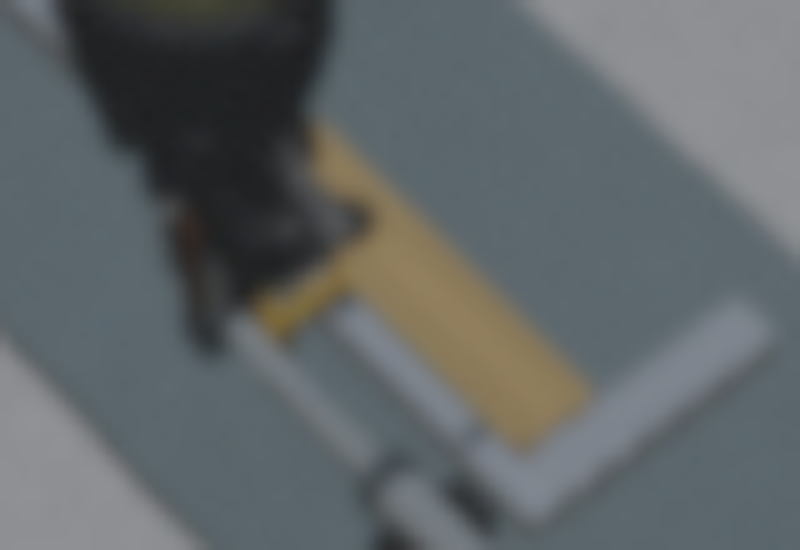

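View pics/s0z.png

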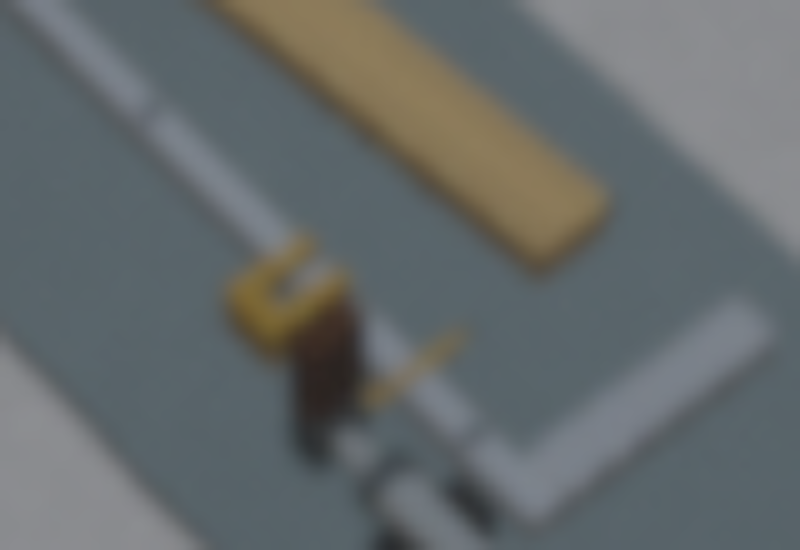

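View pics/s7full.png

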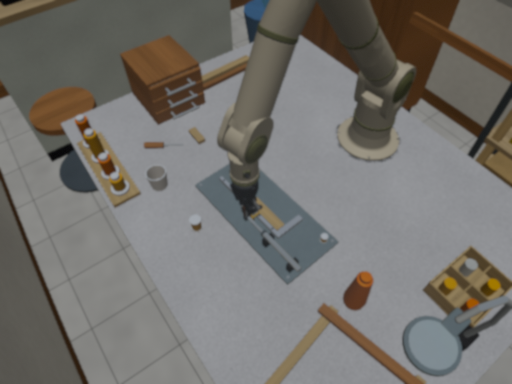

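Run:
```python
from h import *
J=Jt+np.array([0,.003,0])
for j in(51.5,53.4,55.5):print(j,(proj("scene",w(J,[[.065,.09-j/1e3,.04]]))-proj("scene",w(J,[[.065,.09,.04]])))*10)
a=cv2.imread("pics/scene0.png");b=cv2.imread("pics/s7full.png")
t=a[224:233,253:261]
r=cv2.matchTemplate(b[205:232,235:262],t,cv2.TM_CCOEFF_NORMED);_,v,_,l=cv2.minMaxLoc(r);print(v,np.array(l)+[235,205]-[253,224])
```

```text
51.5 [[-103.37369694 -106.25763242]]
53.4 [[-107.11270059 -110.10238683]]
55.5 [[-111.23918716 -114.34570001]]
0.9472366571426392 [-11 -11]
```

The handle has moved (−107, −110) in zoomed pixels, which matches the prediction for 53.4 mm. The slat is in the corner and nothing else on the table has moved, so I'm handing in.

Run:
```python
from h import *
st("final"); print(ctrl.hand_in())
```

```text
final t27.61 jig [65.2 39.5] z64.4 Fjig [-0.9  4.8  5.7] gap13.7
the job is handed in; nothing more can be done
None
```

The slat is home in the corner. The gripper still holds the pointer against the spring, with the needle at the forked mark as far as I could measure. I handed in at 27.6 s; no verdict came back.

- **Slat:** I pushed it flat onto the fence, then to the end stop, then onto each stop again. Both stops answered firmly, with about 15 N at the fence and 8 N at the end stop. The finger stopped at the same place each time. After the pushes it looked flat and snug, and the part still visible in the last picture agrees.
- **Pointer:** I gripped the handle with 40 N, found the fully-in stop by touch, and pulled out to 53.4 mm. The spring pulls back with about 5 N, as expected there.
- **Mark position:** The two cameras disagreed slightly. The top camera put the mark at about 53.6 mm. The scene camera gave 52–53 mm, which I took to be low because it also sees the sides of the prongs.
- **Not seen directly:** The gripper and wrist hid the needle over the gap in both views. That check therefore rests on the measured pull, plus the handle's shift in the picture, which matches 53.4 mm.
- **Other things:** I saw no change in the other items in the last scene picture, judged by eye only.

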